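Divert the suspect sample vials into the red tray

TASK

The three vials in the white boat are suspect samples: swing the diverter flap fully over by its yellow knob so that it leaves open only the exit above the red tray, then carry the boat by its grey cross-bar to the top of the chute and tip it there so that all three vials slide down into the red tray. Do not take hold of the vials, and leave the white-lidded jars and the blue rack undisturbed. Finally stand the empty boat back upright in the middle of its blue mat and leave the flap as set.

Things in the scene. Friction and masses are not known exactly. Their poses are not given: they have to be found in the camera images.
- chute: Fixed grey metal diverter chute on grey legs; origin on the bench below the middle of its inlet edge, z up. Its floor falls along the chute's own -y at 33 degrees, 260 mm along the slope, from height 212 mm at y = 0 (inlet edge) to 70 mm at y = -218 mm (exits). A divider at x = 0 parts the last 90 mm of slope into a +x exit and a -x exit, each 125 mm wide and dropping into a tray.
- chute_inlet (a point): Middle of the inlet edge, on the chute floor (212 mm up), axes as chute. Open at this end. Guide walls stand 35 mm above the floor, square to it, on both sides; they start 10 mm uphill of this edge. The inlet is 140 mm wide inside (x = -70 to 70 mm) for the first 70 mm of slope, then the walls spread to 265 mm.
- flap (a joint): Blue diverter flap, 6 mm thick, rising to 34 mm above the floor, 120 mm long, tip pointing up the slope. 0 = straight up-slope; positive: tip swung to the chute's -x wall, -x exit shut, +x exit open; negative: tip at the +x wall, +x exit shut, -x exit open. Stops at +-0.57 rad (tip at the wall). Stiff: stays where left, about 1 N at the knob moves it.
- flap_hinge (a point): The flap's hinge, at floor level at the divider's upper end, 170 mm down the slope (chute x = 0, y = -143 mm, z = 119 mm), axes as chute. The hinge axis is square to the sloping floor.
- flap_knob (a point): Yellow round knob post on the flap, 18 mm in diameter, 70 mm from the hinge, square to the sloping floor (leaning 33 degrees from vertical, top leaning down-slope). It stands free from 36 to 80 mm above the floor, measured square to it; this point is on its axis 66 mm above the floor.
- red_tray: Fixed red open tray under one of the chute's exits, 126 (x) x 170 (y) mm, 55 mm high, walls 4 mm; origin at the centre of its underside, axes parallel to the chute's. Its centre lies 68 mm to one side of the chute's x = 0; which side varies.
- white_tray: Fixed white open tray of the same size under the other exit; origin at the centre of its underside.
- mat: Fixed blue mat, 160 (x) x 220 (y) mm, 3 mm thick, on which the boat stands; origin at the centre of its underside.
- boat_grip (a point): Centre of the grey cross-bar handle of the loose white tipping boat (160 g empty); axes as the boat's. The bar is 92 mm long (boat x), 16 mm thick (y), 40 mm high (z) and spans the side walls; grip it across its thickness (closing along y) so the boat cannot swing. The point is 62 mm above the boat's underside, the bar's underside 41 mm, so vials pass below it.
- boat_base (a point): Centre of the boat's underside, z up. The boat is a trough 92 (x) x 150 (y) mm, side walls 42 mm high and 3 mm thick, floor 4 mm, a wall at its +y end, open at its -y end (the spout). boat_grip lies at y = 10 mm, z = 62 mm from here.
- boat_spout (a point): Middle of the spout's lower edge, on the boat's underside: 75 mm from boat_base along the boat's -y.
- vial1_mid (a point): Centre of a capped amber vial with green cap (smooth plastic, 40 g), a cylinder 25 mm in diameter and 70 mm long along its y. Three of them start side by side in the boat, lying along it. Slippery: they start to slide on the boat's floor or the chute at a slope of about 10 to 14 degrees.
- vial2_mid (a point): Centre of a capped amber vial with green cap (smooth plastic, 40 g), a cylinder 25 mm in diameter and 70 mm long along its y. Three of them start side by side in the boat, lying along it. Slippery: they start to slide on the boat's floor or the chute at a slope of about 10 to 14 degrees.
- vial3_mid (a point): Centre of a capped amber vial with green cap (smooth plastic, 40 g), a cylinder 25 mm in diameter and 70 mm long along its y. Three of them start side by side in the boat, lying along it. Slippery: they start to slide on the boat's floor or the chute at a slope of about 10 to 14 degrees.
- jar_b: loose closed jar with white lid, 60 mm across, 75 mm high; bystander, origin at the centre of its underside
- jar_c: loose closed amber jar with white lid, 60 mm across, 75 mm high; bystander, origin at the centre of its underside
- float_rack: loose blue perforated plate, 110 x 160 mm, 18 mm thick; bystander, origin at the centre of its underside

How it is judged:
On the way, in this order (a step that is already met when the one before it is completed fails the run):
1. the flap is fully over, leaving open the exit above the red tray, while the vials still lie in the boat (((x of red_tray in the frame of chute above 0 m and value of joint flap above 0.5 rad) or (x of red_tray in the frame of chute below 0 m and value of joint flap below -0.5 rad)) and x of vial1_mid in the frame of boat_base between -0.05 and 0.05 m and y of vial1_mid in the frame of boat_base between -0.08 and 0.08 m and z of vial1_mid in the frame of boat_base between 0 and 0.04 m and x of vial2_mid in the frame of boat_base between -0.05 and 0.05 m and y of vial2_mid in the frame of boat_base between -0.08 and 0.08 m and z of vial2_mid in the frame of boat_base between 0 and 0.04 m and x of vial3_mid in the frame of boat_base between -0.05 and 0.05 m and y of vial3_mid in the frame of boat_base between -0.08 and 0.08 m and z of vial3_mid in the frame of boat_base between 0 and 0.04 m), for 0.2 s.
2. the vials are poured in at the top of the chute: one of them slides on its upper part, with the flap still set (((x of red_tray in the frame of chute above 0 m and value of joint flap above 0.5 rad) or (x of red_tray in the frame of chute below 0 m and value of joint flap below -0.5 rad)) and ((x of vial1_mid in the frame of chute between -0.07 and 0.07 m and y of vial1_mid in the frame of chute between -0.11 and -0.005 m and z of vial1_mid in the frame of chute between 0.12 and 0.255 m) or (x of vial2_mid in the frame of chute between -0.07 and 0.07 m and y of vial2_mid in the frame of chute between -0.11 and -0.005 m and z of vial2_mid in the frame of chute between 0.12 and 0.255 m) or (x of vial3_mid in the frame of chute between -0.07 and 0.07 m and y of vial3_mid in the frame of chute between -0.11 and -0.005 m and z of vial3_mid in the frame of chute between 0.12 and 0.255 m))), for 0.02 s.
3. all three vials lie in the red tray (x of vial1_mid in the frame of red_tray between -0.061 and 0.061 m and y of vial1_mid in the frame of red_tray between -0.083 and 0.083 m and z of vial1_mid in the frame of red_tray between 0 and 0.055 m and x of vial2_mid in the frame of red_tray between -0.061 and 0.061 m and y of vial2_mid in the frame of red_tray between -0.083 and 0.083 m and z of vial2_mid in the frame of red_tray between 0 and 0.055 m and x of vial3_mid in the frame of red_tray between -0.061 and 0.061 m and y of vial3_mid in the frame of red_tray between -0.083 and 0.083 m and z of vial3_mid in the frame of red_tray between 0 and 0.055 m), for 0.2 s.
At the end, for the whole second after the job is handed in: All three vials lie at rest in the red tray (centres within its walls, below its 55 mm rim); the flap is still over to within 0.07 rad of its stop with the red tray's exit open; the boat stands upright (within 0.1 rad) and still on the blue mat, its centre within 50 mm of the mat's centre (all of step 3 and ((x of red_tray in the frame of chute above 0 m and value of joint flap above 0.5 rad) or (x of red_tray in the frame of chute below 0 m and value of joint flap below -0.5 rad)) and linear speed of each of vial1, vial2, vial3 below 0.03 m/s and horizontal distance between boat_base and mat below 0.05 m and height (world z) of boat_base below 0.008 m and angle between boat_base's own z axis and vertical below 0.1 rad and linear speed of boat below 0.02 m/s); the robot touches nothing.
It fails at once if a finger presses on a vial (over 3 N) (contact force between the fingers and vial1 above 3 N or contact force between the fingers and vial2 above 3 N or contact force between the fingers and vial3 above 3 N).
It fails at once if a bystander is moved by more than 30 mm (distance of any of jar_b, jar_c, float_rack from where it was at the start of the episode above 0.03 m).
It also fails if it takes over 72 s, if anything falls off the work surface, if the arm or the gripper's body presses on something with over 40 N, if the wrist force passes 120 N, or if a joint passes its speed limit or range.

ROBOT

A 6-joint arm with a two-finger parallel gripper is mounted at the origin on the work surface. World frame = base frame: x ahead of the robot, y to its left, z up, the work surface at z = 0. Lengths are in m, angles in rad, forces in N, time in s.
With the tool pointing down it reaches from about 0.375 to 0.975 m from the base axis. Payload 3.8 kg.
Tool frame: the origin (TCP) lies midway between the tips of the shut fingers; the grasp point (between the pads) lies 19 mm behind it; z points along the fingers, y is the line along which they close (so a half turn about z gives the same grasp; the last joint's range is limited). The gripper opens to 85 mm and grips with 20 to 120 N. Pads are 22 mm wide; open, the fingers measure 114 mm over their backs; the gripper's body (76 mm by 85 mm) begins 54 mm behind the grasp point. The pads swing forward as they close: fully open they stand 13 mm farther back than shut.
Start: joints at [1.073, 0.264, 1.604, -0, 1.274, -0.037], TCP at [0.3, 0.605, 0.231] pointing down, gripper open.
Joint ranges: [-2.63, 2.63], [-0.94, 2.18], [0.31, 2.57], [-1.31, 4.45], [0, 2.66], [-2.55, 2.55]. Speed limits (rad/s): [2.57, 2.57, 3.14, 3.14, 3.14, 3.14].

INTERFACE

Orientations are given as a rotation vector (axis times angle).
In Python, from workcell import bot gives the robot as it stands.
- The arm moves only by the tool step_arm, never from a script. Its argument "motion" is a list of rows, each a list of 5 numbers: the finger opening in cm, from 0 to 8.54, then the shift along the tool's x, y, z in cm, then the turn about the tool's z in degrees. In form: [[claw, dx, dy, dz, twist], ...]. A call has 1 to 20 rows; each row is the pose to reach, as a shift and turn from the pose commanded when the call began, along the tool's axes at that moment; what a row does not reach only later rows make up. A row lasts 1/10 s, in which the tool goes at most 50 mm and 8.59 degrees, less where a joint would pass 70% of its speed; a pose out of reach is approached as far as the arm can. A call with a gripper value outside its range is refused whole. The fingers move at their own pace and stop on an object; "force" is the grip in N (left out, the last holds). Time passes only in rows, so rows that repeat a pose let the fingers close. It gives the time, the measured TCP pose, the force, the opening and the grip force at its end, in the units of the state.
- bot.read_state(): the state, without advancing time (a new reading comes with each control period).
- bot.read_camera(name): name is "side" or "top" or "wrist"; returns (picture, depth): 420x560x3 uint8, red, green, blue; 420x560 float32, m along the optical axis (not along the pixel's ray), 0 where there is no reading.
- bot.calibration(name): a dict with "mtx" (3x3 intrinsics, pixels), "origin" and "orientation" of the camera in the world; the wrist camera has in their place "T_tool_cam" (4x4, takes a point from camera to tool coordinates, whose origin is the TCP and whose axes are the flange's). Camera axes: x right, y up, looking along -z (the intrinsics and any distortion apply to the point x, -y, -z); pixel columns grow to the right and rows downward; lengths in m; the calibration is good to about 2 mm. A picture is of the moment at which its call begins: read the wrist's pose just before it. calibration takes no time and is no camera call.
- bot.finish_job(): hands the job in; it is judged then, once.
The state is a dict: "time": time; "q": joint angles; "joint_vel": joint speeds; "joint_torque": joint torques, N m; "tool_pos": TCP position; "tcp_rot": TCP orientation; "wrist_force": force on the tool from outside, world axes, zero at the start; "torque": the same for the moment, N m; "width": opening from 0.0 (shut) to 1.0 (fully open); "grip_force": force on a finger pad.
Only numpy, scipy, OpenCV 4.12 (cv2) and the standard library are available. Lean on these libraries where they do the work, as an engineer would, in place of code of your own. Each camera call takes 0.05 s, during which the arm holds its last target. There are 200 camera calls.

## Working session

There is one attempt and no reset: what is moved stays moved. The work goes in short steps, Python scripts to look and compute and a tool call to move; the robot and the scene stay as the last step left them, time stands still between calls to the robot, and variables do not carry over. Pictures are saved under pics/ and viewed, at most 10 in all, crops included, and the job is handed in when it is done.

Besides the shell and the picture viewer there is one more tool, called after "Emit:" as name(argument=value, ...), one argument or row to a line, values as JSON. step_arm: Moves the arm, as the interface text tells. Its arguments: {"type":"object","properties":{"motion":{"type":"array","items":{"type":"array","items":{"type":"number"}}},"force":{"type":"number"}},"required":["motion"]}

```bash
ls; mkdir -p pics
python3 - <<'E'
from workcell import bot
import cv2,numpy as np
s=bot.read_state();print(s)
for n in ["top","side"]:
    p,d=bot.read_camera(n);c=bot.calibration(n);print(n,c)
    np.savez(f"{n}0.npz",p=p,d=d)
    cv2.imwrite(f"pics/{n}0.png",cv2.cvtColor(p,cv2.COLOR_RGB2BGR))
print(bot.calibration("wrist"))
E
```

```text
pics
{'time': 0.0, 'q': array([ 1.07310306e+00,  2.64772427e-01,  1.60540205e+00, -7.75967965e-06,
        1.27370487e+00, -3.69110884e-02]), 'joint_vel': array([ 0.00140308, -0.00082368, -0.00043966,  0.00067431, -0.00065673,
       -0.00069924]), 'joint_torque': array([-1.55045880e-03, -5.15089273e+01, -3.67316616e+01, -1.61788016e-04,
        1.31106822e-02, -2.57771319e-05]), 'tool_pos': array([0.2997915 , 0.60393822, 0.22993391]), 'tcp_rot': array([-0.71726853, -3.05800075,  0.00346679]), 'wrist_force': array([ 4.47812953e-01, -8.06233799e-01, -8.02482706e-04]), 'torque': array([-0.00638055, -0.03018671, -0.02481632]), 'grip_force': 0.0, 'width': 0.9978428040870488}
top {'mtx': array([[423.41881247,   0.        , 283.03423176],
       [  0.        , 423.41881247, 207.20330935],
       [  0.        ,   0.        ,   1.        ]]), 'origin': array([ 0.4693615 , -0.07733411,  1.26100945]), 'orientation': array([ 0.07315302, -0.06831425, -1.57594145])}
side {'mtx': array([[425.00557744,   0.        , 286.24516329],
       [  0.        , 425.00557744, 209.28964141],
       [  0.        ,   0.        ,   1.        ]]), 'origin': array([0.49153578, 0.95344538, 0.82428951]), 'orientation': array([ 0.07665673, -1.47975278, -2.72333929])}
{'mtx': array([[366.6736104 ,   0.        , 280.57131217],
       [  0.        , 366.6736104 , 204.90670163],
       [  0.        ,   0.        ,   1.        ]]), 'T_tool_cam': array([[-1.01970905e-03,  9.60518778e-01,  2.78213293e-01,
         7.01327333e-02],
       [ 9.99998821e-01,  6.60045338e-04,  1.38642516e-03,
         4.24922719e-04],
       [ 1.14805401e-03,  2.78214379e-01, -9.60518319e-01,
        -1.42780866e-01],
       [ 0.00000000e+00,  0.00000000e+00,  0.00000000e+00,
         1.00000000e+00]])}
```

View pics/top0.png

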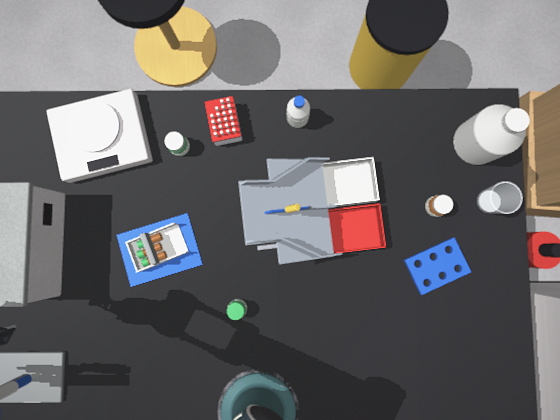

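View pics/side0.png

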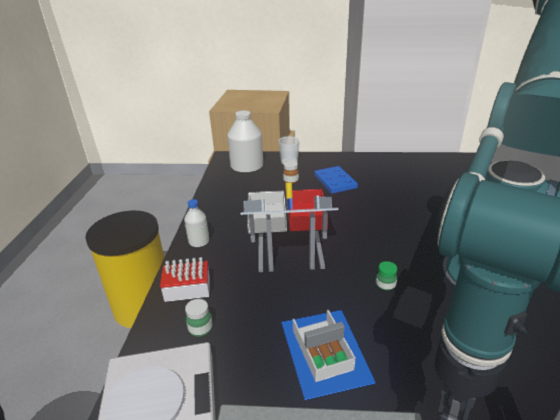

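```bash
cat > h.py <<'E'
import numpy as np,cv2
from scipy.spatial.transform import Rotation as R
from workcell import bot
def world(name,u,v,d):
    c=bot.calibration(name);K=c["mtx"]
    p=np.stack([(u-K[0,2])/K[0,0]*d,-(v-K[1,2])/K[1,1]*d,-d],-1)
    return p@R.from_rotvec(c["orientation"]).as_matrix().T+c["origin"]
def pix(name,P):
    c=bot.calibration(name);K=c["mtx"]
    p=(np.asarray(P)-c["origin"])@R.from_rotvec(c["orientation"]).as_matrix()
    return np.stack([K[0,2]+K[0,0]*p[...,0]/-p[...,2],K[1,2]+K[1,1]*p[...,1]/p[...,2]],-1)
def cloud(name,d):
    v,u=np.mgrid[0:d.shape[0],0:d.shape[1]]
    return world(name,u,v,d)
E
python3 - <<'E'
from h import *
t=np.load("top0.npz");s=np.load("side0.npz")
a=cv2.resize(t['p'][205:295,110:210],None,fx=4,fy=4,interpolation=cv2.INTER_CUBIC)   # 400x360
b=cv2.resize(s['p'][305:395,275:375],None,fx=4,fy=4,interpolation=cv2.INTER_CUBIC)
e=cv2.resize(t['p'][145:270,230:395],None,fx=4,fy=4,interpolation=cv2.INTER_CUBIC)[:, :]
cv2.imwrite("pics/c1.png",cv2.cvtColor(np.hstack([a,b]),cv2.COLOR_RGB2BGR))
cv2.imwrite("pics/c2.png",cv2.cvtColor(e,cv2.COLOR_RGB2BGR))
C=cloud("top",t['d'])
np.set_printoptions(precision=3,suppress=True)
print("bench",C[300,150],C[330,330])
print(C[120:130:4,160],)
for v in range(180,250,15):
    print(v,[ (u,C[v,u].round(3).tolist()) for u in (238,242,246,260,300,)])
E
```

```text
bench [0.312 0.318 0.001] [ 0.223 -0.209 -0.003]
[[ 0.853  0.3   -0.002]
 [ 0.84   0.3   -0.001]
 [ 0.827  0.299  0.001]]
180 [(238, [0.666, 0.061, 0.004]), (242, [0.666, 0.049, 0.0]), (246, [0.666, 0.037, 0.001]), (260, [0.631, -0.018, 0.225]), (300, [0.647, -0.121, 0.115])]
195 [(238, [0.621, 0.061, 0.001]), (242, [0.595, 0.027, 0.216]), (246, [0.596, 0.018, 0.207]), (260, [0.598, -0.016, 0.188]), (300, [0.605, -0.12, 0.12])]
210 [(238, [0.576, 0.061, -0.004]), (242, [0.558, 0.028, 0.212]), (246, [0.558, 0.018, 0.213]), (260, [0.559, -0.016, 0.191]), (300, [0.563, -0.119, 0.136])]
225 [(238, [0.531, 0.061, -0.004]), (242, [0.531, 0.049, -0.003]), (246, [0.52, 0.018, 0.212]), (260, [0.521, -0.016, 0.196]), (300, [0.523, -0.119, 0.129])]
240 [(238, [0.486, 0.06, 0.001]), (242, [0.486, 0.049, 0.0]), (246, [0.483, 0.017, 0.219]), (260, [0.483, -0.018, 0.238]), (300, [0.483, -0.119, 0.132])]
```

View pics/c1.png

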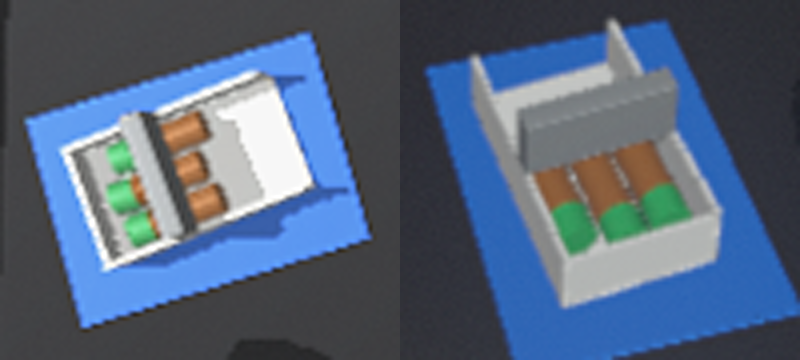

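View pics/c2.png

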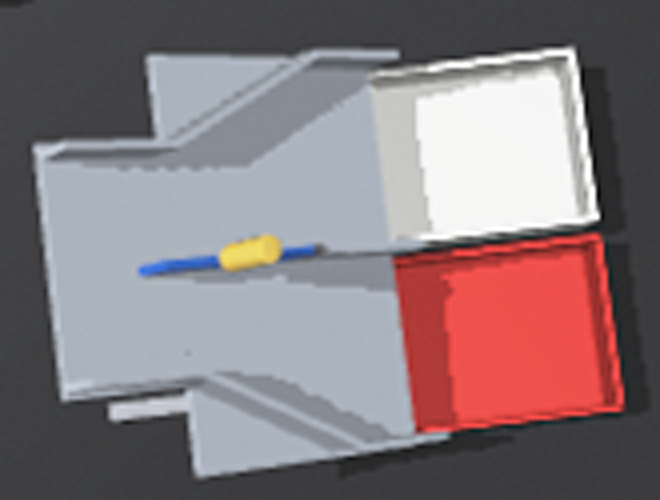

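The closed end of the boat faces +y and the spout faces -y. The caps are at the closed end, with the bar near crop (155,175). The chute inlet is on the +y side, red is on the chute's -x side (nearer the robot), and the flap is nearly straight. Next I'll compute the poses.

```bash
cat >> h.py <<'E'
np.set_printoptions(precision=4,suppress=True)
def onz(name,uv,z):
    uv=np.atleast_2d(uv).astype(float);o=bot.calibration(name)["origin"]
    r=world(name,uv[:,0],uv[:,1],np.ones(len(uv)))-o
    return o+r*((z-o[2])/r[:,2])[:,None]
E
python3 - <<'E'
from h import *
from scipy.optimize import least_squares
t=np.load("top0.npz");C=cloud("top",t['d']);p=t['p'].astype(int)
tc=onz("top",[[373.25,156.75],[380,200],[380.75,204.25],[385.5,247.5]],0.055)
print("tray corners",tc[:,:2])
# rear tray line dir
# chute floor plane pts
sub=C[186:245,244:310].reshape(-1,3);rg=p[186:245,244:310].reshape(-1,3)
def res(q):
    x,y,a=q;e=np.array([np.cos(a),np.sin(a)]);f=np.array([-np.sin(a),np.cos(a)])
    L=(sub[:,:2]-[x,y])@np.c_[e,f]
    m=(abs(L[:,0])<.06)&(L[:,1]<-.01)&(L[:,1]>-.12)&(abs(L[:,0]+0.0)>.022)
    r1=np.where(m,(sub[:,2]-(0.212+L[:,1]*np.tan(np.radians(33))))/.003,0)/20
    T=(tc[:,:2]-[x,y])@e
    r2=(T-[.131,.005,-.005,-.131])/.002
    return np.r_[r1,r2]
s=least_squares(res,[.545,.01,.1],loss='soft_l1');print("chute",s.x,res(s.x)[-4:])
x,y,a=s.x
Rz=R.from_euler('z',a).as_matrix();O=np.array([x,y,0])
n=np.array([0,-np.sin(np.radians(33)),np.cos(np.radians(33))]);d=np.array([0,-np.cos(np.radians(33)),-np.sin(np.radians(33))])
E=np.array([0,0,.212])
for nm,P in dict(wallcorner1=E+[.07,0,0]-d*.01+n*.035,wc2=E+[-.07,0,0]-d*.01+n*.035,wb1=E+[.073,0,0]-d*.01,wb2=E+[-.073,0,0]-d*.01,hinge=E+d*.17,hingetop=E+d*.17+n*.034,knobtop0=E+d*.1+n*.08,tip0=E+d*.05+n*.034).items():
    W=O+Rz@P;print(nm,W,pix("top",W),"crop",(pix("top",W)-[230,145])*4)
kn=(p[...,0]>180)&(p[...,1]>140)&(p[...,2]<110);kn[:180]=0;kn[230:]=0;kn[:,:270]=0;kn[:,320:]=0
print("knob",C[kn][:, :].max(0),np.median(C[kn],0),kn.sum())
# boat bar
m=(C[...,2]>.075)&(C[...,2]<.1);m[:215]=0;m[285:]=0;m[:,:115]=0;m[:,200:]=0
P=C[m];c,sz,ang=cv2.minAreaRect((P[:,:2]*1000).astype(np.float32));print("bar",c,sz,ang,P[:,2].mean(),len(P))
# mat
b=(p[...,2]>150)&(p[...,0]<120)&(p[...,2]-p[...,0]>80);b[:205]=0;b[295:]=0;b[:,:105]=0;b[:,215:]=0
v,u=np.nonzero(b);M=onz("top",np.c_[u,v],.003);print("mat",cv2.minAreaRect((M[:,:2]*1000).astype(np.float32)))
print("boat corners z.045", onz("top",np.array([[65,150],[108,268],[268,72],[312,188]])/4+[110,205],.045)[:,:2])
print("vial caps z.02", onz("top",np.array([[110,157],[110,195],[128,230],[208,128],[207,163],[224,200]])/4+[110,205],.02)[:,:2])
E
```

```text
tray corners [[ 0.7229 -0.3355]
 [ 0.5971 -0.3516]
 [ 0.5849 -0.3534]
 [ 0.4617 -0.3636]]
chute [0.5494 0.0171 0.1146] [ 0.5     0.1153 -1.0648  0.1695]
wallcorner1 [0.6202 0.0145 0.2468] [246.0651 183.0235] crop [ 64.2604 152.0941]
wc2 [ 0.4811 -0.0015  0.2468] [252.6643 240.672 ] crop [ 90.6573 382.688 ]
wb1 [0.621  0.0338 0.2174] [239.3827 184.4868] crop [ 37.5308 157.9474]
wb2 [0.4759 0.0171 0.2174] [245.99   242.9585] crop [ 63.96   391.8341]
hinge [ 0.5657 -0.1245  0.1194] [301.6623 209.541 ] crop [286.6494 258.1641]
hingetop [ 0.5678 -0.1429  0.1479] [309.0641 207.7854] crop [316.2565 251.1414]
knobtop0 [ 0.564  -0.1095  0.2246] [297.2826 206.6701] crop [269.1306 246.6803]
tip0 [ 0.5563 -0.0429  0.2133] [270.371  210.3295] crop [161.4841 261.3182]
knob [ 0.5762 -0.0773  1.261 ] [ 0.5624 -0.0966  0.2173] 87
bar (463.07183837890625, 301.17578125) (91.74243927001953, 17.7780818939209) 21.22850799560547 0.08324969149175755 212
mat ((460.52728271484375, 294.57672119140625), (160.92457580566406, 221.0399932861328), 16.873775482177734)
boat corners z.045 [[0.4804 0.376 ]
 [0.3965 0.343 ]
 [0.5354 0.2313]
 [0.4523 0.1985]]
vial caps z.02 [[0.4754 0.3522]
 [0.4478 0.3515]
 [0.4223 0.3378]
 [0.4961 0.281 ]
 [0.4706 0.2812]
 [0.4436 0.2683]]
```

```bash
cat >> h.py <<'E'
CH=(0.5494,0.0171,0.1146)
def chw(P):  # chute -> world
    return np.array([CH[0],CH[1],0])+R.from_euler('z',CH[2]).apply(P)
def go(P,yang):
    """row (cm,deg) from the present tool pose to TCP P with tool y at world angle yang (deg)"""
    s=bot.read_state();T=R.from_rotvec(s["tcp_rot"]).as_matrix()
    d=T.T@(np.asarray(P)-s["tool_pos"])*100
    now=np.degrees(np.arctan2(T[1,1],T[0,1]));tw=-((yang-now+90)%180-90)
    return np.r_[d,tw].round(2)
E
python3 - <<'E'
from h import *
A=chw([-.035,-.118,.30]);print(A,go(A,96.6))
B=chw([-.035,-.118,.20]);print(go(B,96.6))
E
```

```text
[ 0.5281 -0.1041  0.3   ] [-51.94 -53.29  -6.89 -33.  ]
[-51.94 -53.27   3.11 -33.  ]
```

Emit:
step_arm(
  motion=[
    [0,0,0,-4,0],
    [0,-3,-3,-7,-6],
    [0,-51.9,-53.3,-6.9,-33],
    [0,-51.9,-53.3,-6.9,-33],
    [0,-51.9,-53.3,-6.9,-33],
    [0,-51.9,-53.3,-6.9,-33],
    [0,-51.9,-53.3,-6.9,-33],
    [0,-51.9,-53.3,-6.9,-33],
    [0,-51.9,-53.3,-6.9,-33],
    [0,-51.9,-53.3,-6.9,-33],
    [0,-51.9,-53.3,-6.9,-33],
    [0,-51.9,-53.3,-6.9,-33],
    [0,-51.9,-53.3,-6.9,-33],
    [0,-51.9,-53.3,-6.9,-33],
    [0,-51.9,-53.3,-6.9,-33],
    [0,-51.9,-53.3,-6.9,-33],
    [0,-51.9,-53.3,-6.9,-33],
    [0,-51.9,-53.3,-6.9,-33],
    [0,-51.9,-53.3,-6.9,-33],
    [0,-51.9,-53.3,-6.9,-33],
  ],
)

```text
time: 2.1
tool_pos: [0.5276, -0.1021, 0.3002]
tcp_rot: [0.184, -3.136, -0.001]
wrist_force: [-0.5, -0.0, -0.4]
width: 0.007
grip_force: 0.0
```

Run:
```python
from h import *
s=bot.read_state();print(s['time'],s['tool_pos'],s['tcp_rot'],s['wrist_force'])
for P in ([-.035,-.118,.20],[-.01,-.12,.20],[.018,-.127,.20],[.021,-.128,.20]): print(go(chw(P),96.6))
p,d=bot.read_camera("wrist");cv2.imwrite("pics/w1.png",cv2.cvtColor(p,cv2.COLOR_RGB2BGR))
```

```text
2.1 [ 0.5276 -0.1021  0.3002] [ 0.1836 -3.136  -0.0008] [-0.4767 -0.0328 -0.4441]
[-0.03 -0.21 10.02  0.1 ]
[-2.53 -0.42 10.02  0.1 ]
[-5.32 -1.13 10.02  0.1 ]
[-5.62 -1.23 10.02  0.1 ]
```

View pics/w1.png

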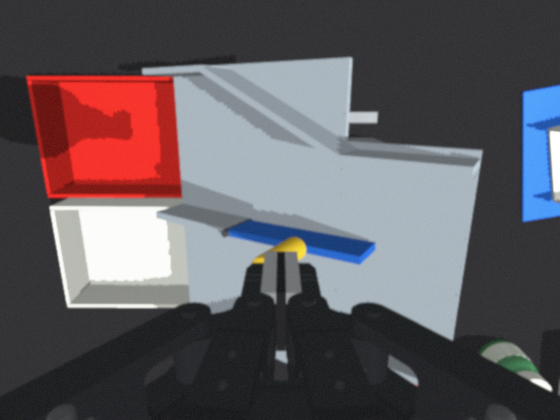

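The red tray is at top left and the flap runs from about (230,230) to (370,250), with the knob at (290,245) behind the fingers. I'll go down on its red side and push toward chute +x.

Emit:
step_arm(
  motion=[
    [0,0,-0.2,3,0],
    [0,0,-0.2,6,0],
    [0,0,-0.2,9,0],
    [0,0,-0.2,10,0],
    [0,0,-0.2,10,0],
  ],
)

```text
time: 2.65
tool_pos: [0.5269, -0.1043, 0.1987]
tcp_rot: [0.183, -3.133, -0.002]
wrist_force: [-0.6, 0.0, -0.1]
width: -0.003
grip_force: 0.0
```

Emit:
step_arm(
  motion=[
    [0,-0.8,0,0,0],
    [0,-1.6,-0.1,0,0],
    [0,-2.4,-0.2,0,0],
    [0,-3.2,-0.4,0,0],
    [0,-4,-0.6,0,0],
    [0,-4.5,-0.8,0,0],
    [0,-5,-0.9,0,0],
    [0,-5.3,-0.9,0,0],
    [0,-5.3,-0.9,0,0],
    [0,-5.3,-0.9,0,0],
  ],
)

```text
time: 3.65
tool_pos: [0.5822, -0.1084, 0.2005]
tcp_rot: [-0.181, 3.136, -0.0]
wrist_force: [0.5, -0.4, -0.1]
width: -0.006
grip_force: 0.0
```

Run:
```python
from h import *
s=bot.read_state();print(s['time'],s['tool_pos'],s['tcp_rot'],s['wrist_force'])
print(R.from_euler('z',-CH[2]).apply(s['tool_pos']-[CH[0],CH[1],0]))
print(go(chw([.018,-.128,.2]),96.6))
```

```text
3.65 [ 0.5822 -0.1084  0.2005] [-0.1806  3.1356 -0.    ] [ 0.4855 -0.4353 -0.0985]
[ 0.0183 -0.1285  0.2005]
[ 0.03  0.05  0.05 -0.01]
```

Emit:
step_arm(
  motion=[
    [0,-0.2,0,0,0],
    [0,-0.4,0,0,0],
    [0,-0.4,0,0,0],
  ],
)

```text
time: 3.95
tool_pos: [0.5856, -0.1082, 0.2002]
tcp_rot: [0.181, -3.136, 0.0]
wrist_force: [-1.9, -0.8, -0.1]
width: 0.001
grip_force: 1.0
```

Run:
```python
from h import *
s=bot.read_state();print(R.from_euler('z',-CH[2]).apply(s['tool_pos']-[CH[0],CH[1],0]),s['wrist_force'])
p,d=bot.read_camera("top");cv2.imwrite("pics/t2.png",cv2.cvtColor(cv2.resize(p[145:270,230:395],None,fx=4,fy=4,interpolation=cv2.INTER_CUBIC),cv2.COLOR_RGB2BGR))
```

```text
[ 0.0217 -0.1286  0.2002] [-1.8614 -0.7752 -0.1466]
```

View pics/t2.png

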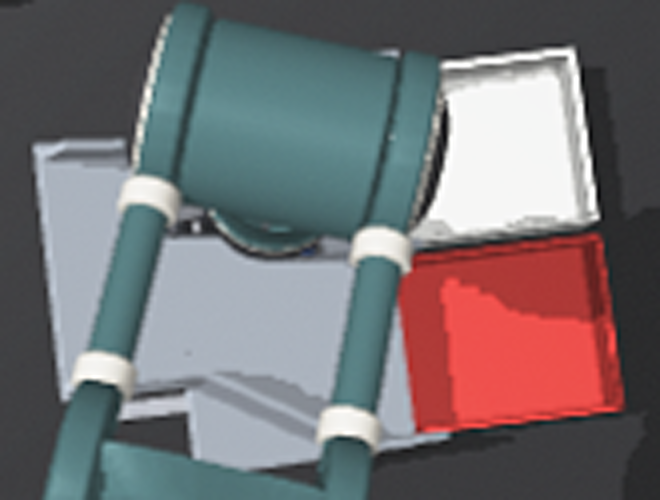

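The arm hides the flap from above. Contact has just begun to show, so I'll push on until the stop shows in the force.

Emit:
step_arm(
  motion=[
    [0,-0.2,0,0,0],
    [0,-0.3,0,0,0],
    [0,-0.3,0,0,0],
  ],
)

```text
time: 4.3
tool_pos: [0.5859, -0.1081, 0.2001]
tcp_rot: [0.181, -3.129, 0.0]
wrist_force: [-10.7, -3.8, 5.1]
width: -0.004
grip_force: 5.4
```

Emit:
step_arm(
  motion=[
    [0,0.5,0,0,0],
    [0,1.5,0,-2,0],
    [0,2,0,-7,0],
    [0,3,0,-12,0],
    [0,3,0,-12,0],
  ],
)

```text
time: 4.8
tool_pos: [0.5629, -0.1118, 0.3301]
tcp_rot: [-0.18, 3.12, -0.006]
wrist_force: [0.6, -0.5, 1.2]
width: 0.003
grip_force: 0.0
```

Run:
```python
from h import *
s=bot.read_state();print(s['time'],s['tool_pos'])
print(go([.463,.301,.22],111.2))
p,d=bot.read_camera("wrist");cv2.imwrite("pics/w3.png",cv2.cvtColor(p,cv2.COLOR_RGB2BGR))
```

```text
4.8 [ 0.5629 -0.1118  0.3301]
[  5.35  42.2   10.72 -14.61]
```

View pics/w3.png

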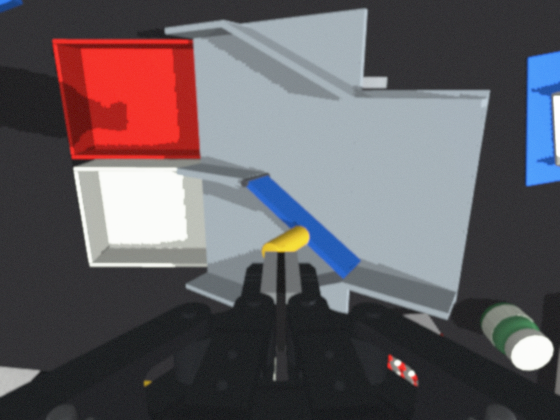

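The flap lies from (255,182) to (350,270) with its tip at the +x wall, so only the red exit is open. Next is the boat.

Emit:
step_arm(
  motion=[
    [7,0.5,4,0,-2],
    [7,1.5,10,0,-5],
    [7,5.3,42.2,10.7,-14.6],
    [7,5.3,42.2,10.7,-14.6],
    [7,5.3,42.2,10.7,-14.6],
    [7,5.3,42.2,10.7,-14.6],
    [7,5.3,42.2,10.7,-14.6],
    [7,5.3,42.2,10.7,-14.6],
    [7,5.3,42.2,10.7,-14.6],
    [7,5.3,42.2,10.7,-14.6],
    [7,5.3,42.2,10.7,-14.6],
    [7,5.3,42.2,10.7,-14.6],
  ],
)

```text
time: 6.05
tool_pos: [0.458, 0.3015, 0.2128]
tcp_rot: [0.578, -3.088, 0.001]
wrist_force: [0.3, 0.2, -0.2]
width: 0.821
grip_force: 0.0
```

```bash
cat >> h.py <<'E'
def wcloud():
    s=bot.read_state();p,d=bot.read_camera("wrist");c=bot.calibration("wrist");K=c["mtx"];T=c["T_tool_cam"]
    v,u=np.mgrid[0:d.shape[0],0:d.shape[1]]
    q=np.stack([(u-K[0,2])/K[0,0]*d,-(v-K[1,2])/K[1,1]*d,-d],-1)@T[:3,:3].T+T[:3,3]
    return p,d,q@R.from_rotvec(s["tcp_rot"]).as_matrix().T+s["tool_pos"]
E
python3 - <<'E'
from h import *
s=bot.read_state();print(s['time'],s['tool_pos'])
p,d,C=wcloud();np.savez("w4.npz",p=p,d=d,C=C)
cv2.imwrite("pics/w4.png",cv2.cvtColor(p,cv2.COLOR_RGB2BGR))
m=(d>0)&(C[...,2]>.072)&(C[...,2]<.1)&(abs(C[...,0]-.463)<.08)&(abs(C[...,1]-.301)<.08)
P=C[m];print(len(P),cv2.minAreaRect((P[:,:2]*1000).astype(np.float32)),P[:,2].mean())
print(go([.463,.301,.05],111.2))
E
```

```text
6.05 [0.458  0.3015 0.2128]
2377 ((464.72711181640625, 301.0914611816406), (91.2219009399414, 15.995600700378418), 21.87175941467285) 0.0837786056300509
[-0.42 -0.17 16.33 -0.06]
```

View pics/w4.png

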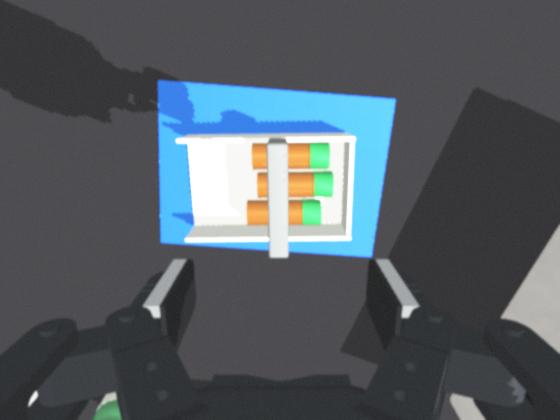

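Emit:
step_arm(
  motion=[
    [7,-0.5,-0.2,4,-0.7],
    [7,-0.5,-0.2,8,-0.7],
    [7,-0.5,-0.2,12,-0.7],
    [7,-0.5,-0.2,15,-0.7],
    [7,-0.5,-0.2,16.3,-0.7],
    [7,-0.5,-0.2,16.3,-0.7],
    [4,-0.5,-0.2,16.3,-0.7],
    [2.5,-0.5,-0.2,16.3,-0.7],
    [1.4,-0.5,-0.2,16.3,-0.7],
    [1,-0.5,-0.2,16.3,-0.7],
    [1,-0.5,-0.2,16.3,-0.7],
    [1,-0.5,-0.2,16.3,-0.7],
    [1,-0.5,-0.2,16.3,-0.7],
  ],
  force=40,
)

```text
time: 7.4
tool_pos: [0.4646, 0.3026, 0.0521]
tcp_rot: [-0.597, 3.081, 0.001]
wrist_force: [-0.8, -1.2, 6.6]
width: 0.18
grip_force: 40.5
```

Emit:
step_arm(
  motion=[
    [1,0,0,-0.3,0],
    [1,0,0,-1,0],
    [1,0,0,-2,0],
    [1,0,0,-3.5,0],
    [1,0,0,-5,0],
    [1,0,0,-5.5,0],
    [1,0,0,-5.5,0],
    [1,0,0,-5.5,0],
  ],
)

```text
time: 8.2
tool_pos: [0.4633, 0.302, 0.1054]
tcp_rot: [-0.597, 3.084, 0.0]
wrist_force: [0.6, 0.1, -2.7]
width: 0.183
grip_force: 39.1
```

Run:
```python
from h import *
s=bot.read_state();print(s['time'],s['tool_pos'],s['wrist_force'],s['torque'],s['width'])
# target: boat yaw = chute yaw + a, spout toward -x
x,y=-.013,-.022
print("high",chw([x,y,0]))
p,d=bot.read_camera("side");cv2.imwrite("pics/s5.png",cv2.cvtColor(p,cv2.COLOR_RGB2BGR))
```

```text
8.2 [0.4633 0.302  0.1054] [ 0.6219  0.0587 -2.7498] [ 0.0602  0.0306 -0.0065] 0.18257247548059802
high [ 0.539  -0.0062  0.    ]
```

View pics/s5.png

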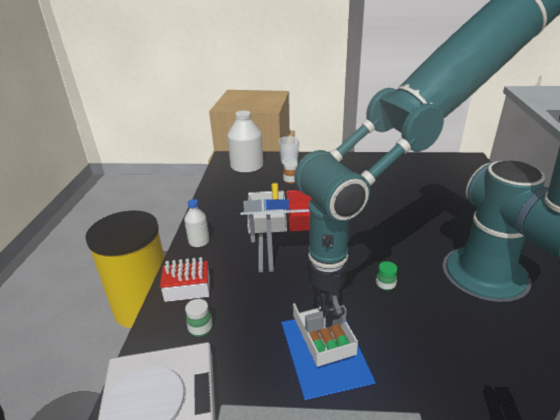

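Run:
```python
from h import *
print(go(np.r_[chw([-.012,-.02,0])[:2],.325],92.5))
```

```text
[  4.29 -31.25 -22.    19.4 ]
```

Emit:
step_arm(
  motion=[
    [1,0,0,-0.5,0],
    [1,0,0,-1.5,0],
    [1,0,0,-3,0],
    [1,0,0,-5,0],
    [1,0,0,-7.5,0],
    [1,0,0,-10,0],
    [1,0,0,-12.5,0],
    [1,0,0,-15,0],
    [1,0,0,-17.5,0],
    [1,0,0,-19.5,0],
    [1,0,0,-21,0],
    [1,0,0,-21.8,0],
    [1,0,0,-22,0],
    [1,0,0,-22,0],
  ],
)

```text
time: 9.65
tool_pos: [0.4631, 0.3018, 0.3248]
tcp_rot: [0.597, -3.084, 0.0]
wrist_force: [-0.2, -0.3, -2.6]
width: 0.181
grip_force: 39.1
```

Emit:
step_arm(
  motion=[
    [1,0,-0.3,0,0],
    [1,0.1,-0.9,0,0.5],
    [1,0.2,-1.8,0,1.1],
    [1,0.4,-3,0,1.9],
    [1,0.6,-4.5,0,2.8],
    [1,0.9,-6.3,0,3.9],
    [1,1.1,-8.3,0,5.1],
    [1,1.4,-10.5,0,6.5],
    [1,1.7,-12.8,0,7.9],
    [1,2.1,-15.2,0,9.4],
    [1,2.4,-17.6,0,10.9],
    [1,2.7,-20,0,12.4],
    [1,3,-22.2,0,13.8],
    [1,3.3,-24.2,0,15],
    [1,3.6,-26,0,16.1],
    [1,3.8,-27.6,0,17.1],
    [1,4,-28.9,0,17.9],
    [1,4.1,-29.9,0,18.6],
    [1,4.2,-30.7,0,19.1],
    [1,4.3,-31.1,0,19.4],
  ],
)

```text
time: 11.65
tool_pos: [0.5396, -0.0032, 0.3252]
tcp_rot: [0.067, -3.141, -0.0]
wrist_force: [0.0, -0.6, -3.4]
width: 0.18
grip_force: 39.1
```

Emit:
step_arm(
  motion=[
    [1,0,-0.1,0,0],
    [1,0,-0.1,0,0],
    [1,0,-0.1,0,0],
  ],
)

```text
time: 11.95
tool_pos: [0.5394, -0.0031, 0.3253]
tcp_rot: [0.07, -3.141, -0.0]
wrist_force: [0.3, -0.2, -2.7]
width: 0.181
grip_force: 39.1
```

Run:
```python
from h import *
s=bot.read_state();print(s['time'],s['tool_pos'],s['wrist_force'],s['torque'])
print(R.from_euler('z',-CH[2]).apply(s['tool_pos']-[CH[0],CH[1],0]))
print(go(np.r_[chw([-.012,-.02,0])[:2],.263],92.5))
p,d,C=wcloud();q,_=bot.read_camera("top")
cv2.imwrite("pics/w6.png",cv2.cvtColor(np.hstack([p[:,80:],cv2.resize(q[145:270,220:330],(370,420))])[:, :800],cv2.COLOR_RGB2BGR))
```

```text
11.95 [ 0.5394 -0.0031  0.3253] [ 0.2791 -0.1524 -2.7069] [-0.0096 -0.0296 -0.0051]
[-0.0123 -0.0189  0.3253]
[-0.03 -0.11  6.23  0.04]
```

View pics/w6.png

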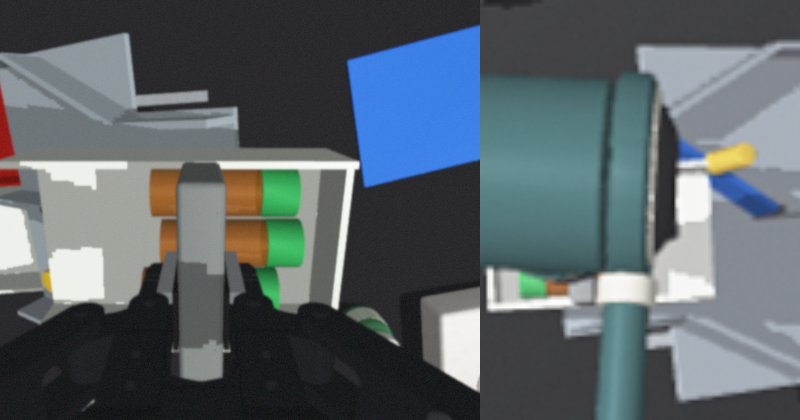

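The boat hangs level over the inlet with the vials still at the closed end; the spout is clear of the flap and knob. I'll lower it until it touches.

Emit:
step_arm(
  motion=[
    [1,0,-0.1,1,0],
    [1,0,-0.1,2.5,0],
    [1,0,-0.1,4,0],
    [1,0,-0.1,5,0],
    [1,0,-0.1,5.7,0],
    [1,0,-0.1,6.1,0],
    [1,0,-0.1,6.2,0],
    [1,0,-0.1,6.2,0],
  ],
)

```text
time: 12.85
tool_pos: [0.5387, -0.0047, 0.2662]
tcp_rot: [0.069, -3.14, 0.0]
wrist_force: [-8.9, -0.9, 11.7]
width: 0.178
grip_force: 41.1
```

Emit:
step_arm(
  motion=[
    [1,0,0,0.2,0],
    [1,0,0,0.2,0],
  ],
)

```text
time: 13.05
tool_pos: [0.5389, -0.0049, 0.266]
tcp_rot: [-0.069, 3.14, -0.001]
wrist_force: [-11.5, -1.9, 19.1]
width: 0.181
grip_force: 42.2
```

Run:
```python
from h import *
s=bot.read_state();print(s['tool_pos'],s['wrist_force'],s['torque'],R.from_rotvec(s['tcp_rot']).as_matrix().round(4)[:,2])
Rc=R.from_euler('z',-CH[2])
print('chute frame F,T',Rc.apply(s['wrist_force']),Rc.apply(s['torque']))
for n in("top","side","wrist"):
    if n=="wrist": p,d,C=wcloud()
    else: p,d=bot.read_camera(n);C=cloud(n,d)
    np.savez(f"{n}7.npz",p=p,d=d,C=C)
    L=Rc.apply((C-[CH[0],CH[1],0]).reshape(-1,3)).reshape(C.shape)
    white=(p.min(-1)>165)&(np.ptp(p.astype(int),axis=-1)<25)&(d>0)&(abs(L[...,0])<.09)&(L[...,1]>-.14)&(L[...,1]<.1)&(L[...,2]>.2)&(L[...,2]<.30)
    P=L[white];print(n,len(P))
    if len(P)>30: print(np.percentile(P,[2,10,50,90,98],axis=0)); print(cv2.minAreaRect((P[:,:2]*1000).astype(np.float32)))
    kn=(p[...,0]>150)&(p[...,1]>110)&(p[...,2]<90)&(abs(L[...,0])<.1)&(L[...,1]<-.05)&(L[...,1]>-.2)&(L[...,2]>.15)&(L[...,2]<.25)
    if kn.sum()>5: print('knob',np.percentile(L[kn],[5,50,95],axis=0))
```

```text
[ 0.5389 -0.0049  0.266 ] [-11.4852  -1.9315  19.0681] [0.2429 2.1536 0.1979] [ 0.0007 -0.0005 -1.    ]
chute frame F,T [-11.6307  -0.6055  19.0681] [0.4876 2.1117 0.1979]
top 586
[[-0.0693 -0.1041  0.2148]
 [-0.062  -0.0999  0.2176]
 [-0.0419 -0.0826  0.2208]
 [ 0.007   0.0353  0.2585]
 [ 0.0217  0.0449  0.2977]]
((-26.51572036743164, -30.296035766601562), (89.97624206542969, 160.35763549804688), 5.66832971572876)
knob [[ 0.032  -0.1395  0.1911]
 [ 0.0338 -0.1262  0.2126]
 [ 0.0464 -0.1115  0.2197]]
side 574
[[-0.0713 -0.0101  0.2152]
 [-0.0528  0.0055  0.2193]
 [-0.0099  0.043   0.2366]
 [ 0.0347  0.0469  0.2544]
 [ 0.0755  0.0484  0.2582]]
((1.2320404052734375, 14.978511810302734), (159.14901733398438, 79.95587158203125), 5.4602370262146)
knob [[ 0.0327 -0.1334  0.189 ]
 [ 0.0393 -0.1215  0.2063]
 [ 0.0469 -0.1087  0.2215]]
wrist 6827
[[-0.0676 -0.1054  0.2195]
 [-0.0605 -0.0993  0.2201]
 [-0.0301 -0.0786  0.2216]
 [ 0.0156  0.0431  0.2596]
 [ 0.0222  0.0455  0.2604]]
((-23.69908905029297, -30.750694274902344), (91.85014343261719, 160.3024444580078), 4.017328262329102)
knob [[ 0.0336 -0.141   0.2022]
 [ 0.0368 -0.1289  0.2161]
 [ 0.0434 -0.1205  0.222 ]]
```

Run:
```python
from h import *
Rc=R.from_euler('z',-CH[2])
for n in("wrist","top","side"):
    f=np.load(f"{n}7.npz");C=f['C'];d=f['d'];p=f['p'].astype(int)
    L=Rc.apply((C-[CH[0],CH[1],0]).reshape(-1,3)).reshape(C.shape)
    print(n)
    for y in (-.09,-.07,-.05,-.03,-.01,.005,.02,.035):
        m=(d>0)&(abs(L[...,1]-y)<.006)&(L[...,0]>-.1)&(L[...,0]<.09)&(L[...,2]>.17)&(L[...,2]<.275)
        P=L[m];o=[]
        for x in np.arange(-.1,.09,.005):
            k=(P[:,0]>=x)&(P[:,0]<x+.005)
            o.append(f"{P[k,2].max()*1000:.0f}" if k.sum() else "-")
        print(y,*o)
```

```text
wrist
-0.09 - - 177 194 199 201 200 261 - 223 223 222 223 222 222 223 222 222 222 222 222 222 222 222 222 220 - - - - - - - - - - - -
-0.07 - - - - 183 213 214 261 261 223 223 223 223 223 223 222 222 222 222 223 222 222 222 222 222 231 - - - - - - - - - - - -
-0.05 - - - - 185 227 227 261 260 222 223 223 223 223 222 223 223 223 222 239 243 222 - - - - - - - - - - - - 226 222 - -
-0.03 - - - - 198 241 240 255 274 242 246 247 247 245 240 275 247 247 - - - - - - - - 260 - - - - - - - - - - -
-0.01 - - - - 211 248 247 211 275 259 246 247 247 246 242 275 275 247 - - - - - - - - 260 - - - - - - - 230 229 - -
0.005 - - - - 217 230 231 219 261 260 245 248 248 247 244 244 275 247 247 245 240 244 246 - - - - - - - - - - - - - - -
0.02 - - - - - - - - 261 261 245 247 248 247 245 243 247 248 248 246 241 245 247 247 245 222 231 - - - - - - - - - - -
0.035 - - - - - - - - 261 263 - 223 223 223 223 239 246 251 256 256 257 257 256 256 244 234 229 - - - - - - - - - - -
top
-0.09 - - 182 197 198 199 251 261 225 222 221 223 223 223 226 223 222 222 223 222 221 224 221 222 259 - - - 175 193 194 195 198 -
[... 913 characters left out ...]
3 221 - - - - 223 - - - - - 221 - - - - 237 - - - - - - - - - 200 - - -
-0.03 - - - - - - 238 - 236 244 247 246 247 243 242 248 247 246 245 238 244 246 247 245 240 249 - - - - - 183 181 181 201 - - -
-0.01 - - - - - 245 246 181 275 275 273 273 274 274 274 274 271 271 274 274 274 274 275 274 275 274 - - - - - 183 181 184 247 240 - -
0.005 - - - - 219 230 230 217 264 240 247 247 247 245 238 246 274 247 275 243 244 246 249 247 244 - 260 219 219 219 216 218 218 218 231 235 218 -
0.02 - - - - - - - - 260 240 246 248 247 247 242 243 247 247 247 244 - 244 247 246 247 - 262 - - - - - - - - - - -
0.035 - - - - - - - - 261 - - - - - 218 - 234 234 - 249 256 255 256 255 257 257 261 - - - - - - - - - - -
```

Emit:
step_arm(
  motion=[
    [1,0,0,-0.3,0],
    [1,0,0,-0.5,0],
    [1,0,0,-0.5,0],
  ],
)

```text
time: 13.5
tool_pos: [0.5398, -0.0047, 0.2663]
tcp_rot: [-0.068, 3.14, -0.0]
wrist_force: [0.2, -0.7, 1.6]
width: 0.18
grip_force: 39.8
```

Emit:
step_arm(
  motion=[
    [1,0,0,-0.1,0],
    [1,0,0,-0.2,0],
    [1,0,0,-0.2,0],
  ],
)

```text
time: 13.8
tool_pos: [0.5393, -0.0046, 0.2677]
tcp_rot: [0.069, -3.14, -0.0]
wrist_force: [-0.7, -1.0, -2.7]
width: 0.179
grip_force: 39.2
```

Emit:
step_arm(
  motion=[
    [1,-0.2,0,0,0],
    [1,-0.2,0,0.1,0],
    [1,-0.2,0,0.15,0],
    [1,-0.2,0,0.15,0],
  ],
  force=20,
)

```text
time: 14.2
tool_pos: [0.5415, -0.0045, 0.2666]
tcp_rot: [0.069, -3.141, -0.0]
wrist_force: [0.4, -1.2, -2.1]
width: 0.18
grip_force: 39.2
```

Emit:
step_arm(
  motion=[
    [1.6,0,0,0,0],
    [1.7,0,-0.1,0.05,0],
    [1.8,0,-0.2,0.1,0],
    [1.9,0,-0.4,0.2,0],
    [2.0,0,-0.5,0.25,0],
    [2.1,0,-0.7,0.35,0],
    [2.2,0,-0.8,0.45,0],
    [2.3,0,-1.0,0.55,0],
    [2.3,0,-1.0,0.55,0],
    [2.3,0,-1.0,0.55,0],
  ],
)

```text
time: 15.2
tool_pos: [0.542, -0.0146, 0.2613]
tcp_rot: [-0.068, 3.141, -0.0]
wrist_force: [1.1, -1.2, 0.4]
width: 0.266
grip_force: 0.6
```

```bash
cat >> h.py <<'E'
def boat():
    """boat floor & vials in the chute frame, seen by the wrist camera"""
    p,d,C=wcloud();np.savez("last.npz",p=p,d=d,C=C);L=R.from_euler('z',-CH[2]).apply((C-[CH[0],CH[1],0]).reshape(-1,3)).reshape(C.shape)
    p=p.astype(int);ok=(d>0)&(abs(L[...,0])<.08)&(L[...,1]>-.2)&(L[...,1]<.08)&(L[...,2]>.08)&(L[...,2]<.32)
    am=ok&(p[...,0]>p[...,2]+40)&(p[...,1]<.75*p[...,0])
    gr=ok&(p[...,1]>p[...,0]+40)
    wh=ok&(p.min(-1)>140)&(np.ptp(p,axis=-1)<22)
    for n,m in (("amber",am),("green",gr)):
        print(n,m.sum(),*(np.percentile(L[m],[2,50,98],axis=0).round(3).tolist() if m.sum()>9 else []))
    print("profile y:z of points along x in -.05..-.035")
    for y in np.arange(-.18,.08,.01):
        k=ok&(L[...,0]>-.05)&(L[...,0]<-.035)&(abs(L[...,1]-y)<.003)
        if k.sum()>3: print(f"{y:.2f}:{np.median(L[k][:,2])*1000:.0f}({p[k].mean(0).round().astype(int)})",end=' ')
    print()
    s=bot.read_state();print(s['time'],R.from_euler('z',-CH[2]).apply(s['tool_pos']-[CH[0],CH[1],0]),s['wrist_force'],s['width'])
E
python3 -c "
from h import *
boat()"
```

```text
amber 4657 [-0.048, -0.043, 0.233] [-0.025, -0.006, 0.242] [0.01, 0.006, 0.262]
green 5855 [-0.045, -0.153, 0.14] [-0.012, 0.011, 0.245] [0.029, 0.024, 0.249]
profile y:z of points along x in -.05..-.035
-0.18:96([128 135 139]) -0.17:103([126 133 137]) -0.16:109([136 143 146]) -0.15:116([140 147 149]) -0.14:122([136 143 147]) -0.13:127([155 162 163]) -0.10:202([208 211 205]) -0.09:204([180 184 176]) -0.08:206([180 183 176]) -0.07:208([178 181 174]) -0.06:210([178 181 174]) -0.05:211([177 179 171]) -0.04:291([132 127 117]) -0.03:293([148 154 152]) -0.02:274([113 115 112]) -0.01:242([161 105  54]) 0.00:243([162 106  56]) 0.01:245([ 68 181 100]) 0.02:246([ 74 177 103]) 0.03:226([195 200 191]) 0.04:250([171 172 167]) 
15.25 [-0.011  -0.0306  0.2613] [ 0.7357 -1.1167  0.298 ] 0.2696041960952497
```

Tilt is about 10° and the vials are still in the boat, as planned. I'll go on to the full slope.

Emit:
step_arm(
  motion=[
    [2.5,0,-0.3,0.2,0],
    [2.7,0,-0.6,0.5,0],
    [2.9,0,-0.9,0.8,0],
    [3.1,0,-1.2,1.1,0],
    [3.3,0,-1.5,1.4,0],
    [3.5,0,-1.8,1.7,0],
    [3.7,0,-1.9,1.8,0],
    [3.8,0,-1.9,1.8,0],
    [3.8,0,-1.9,1.8,0],
    [3.8,0,-1.9,1.8,0],
    [3.8,0,-1.9,1.8,0],
  ],
)

```text
time: 16.35
tool_pos: [0.5429, -0.0333, 0.2436]
tcp_rot: [-0.069, 3.14, 0.0]
wrist_force: [0.0, 0.2, 0.1]
width: 0.445
grip_force: 0.0
```

```bash
cat >> h.py <<'E'
def trays():
    for n in("top","side"):
        p,d=bot.read_camera(n);C=cloud(n,d);L=R.from_euler('z',-CH[2]).apply((C-[CH[0],CH[1],0]).reshape(-1,3)).reshape(C.shape);p=p.astype(int)
        b=(d>0)&(abs(L[...,0])<.14)&(L[...,1]>-.42)&(L[...,1]<.06)&(L[...,2]<.3)
        gr=b&(p[...,1]>p[...,0]+40)&(p[...,1]>p[...,2]+20); am=b&(p[...,0]>p[...,2]+40)&(p[...,1]>.45*p[...,0])&(p[...,1]<.8*p[...,0])
        for nm,m in(("green",gr),("amber",am)):
            k,lab,st,ce=cv2.connectedComponentsWithStats(m.astype(np.uint8))
            for i in range(1,k):
                if st[i,4]>=4: print(n,nm,st[i,4],np.median(L[lab==i],axis=0),ce[i].round())
E
python3 -c "
from h import *
boat();trays()"
```

```text
amber 20 [-0.04, -0.2, 0.098] [-0.039, -0.199, 0.101] [-0.037, -0.197, 0.106]
green 4133 [-0.035, -0.196, 0.102] [0.015, -0.138, 0.15] [0.062, -0.083, 0.198]
profile y:z of points along x in -.05..-.035
-0.18:96([139 148 153]) -0.17:103([141 149 154]) -0.16:109([141 149 155]) -0.15:116([140 149 154]) -0.14:122([141 149 154]) -0.13:129([140 149 154]) -0.12:135([141 149 155]) -0.11:142([142 151 155]) -0.10:148([142 151 156]) -0.09:155([156 163 164]) -0.08:166([199 201 195]) -0.07:172([233 235 230]) -0.06:271([148 153 150]) -0.05:273([165 173 170]) -0.04:258([160 165 165]) -0.03:245([165 171 167]) -0.02:205([193 196 189]) -0.01:211([194 196 189]) 0.00:218([196 198 191]) 0.01:225([205 207 201]) 0.02:269([224 225 220]) 0.03:238([210 212 206]) 0.04:242([228 230 224]) 
16.4 [-0.0123 -0.0494  0.2435] [-0.3866  0.2097  0.0626] 0.4413326098782569
top green 66 [-0.0314 -0.2178  0.0917] [330. 218.]
top green 93 [-0.1024 -0.2878  0.0257] [354. 241.]
top amber 116 [-0.0414 -0.2494  0.0743] [341. 221.]
top amber 301 [-0.0994 -0.3243  0.026 ] [367. 239.]
top amber 4 [-0.073  -0.2183  0.0708] [331. 234.]
top amber 5 [-0.0942 -0.2186  0.0687] [332. 241.]
top amber 6 [-0.1081 -0.2776  0.0028] [350. 244.]
top amber 4 [-0.1159 -0.2223  0.0354] [333. 248.]
side green 24 [-0.1113 -0.2815  0.0171] [319. 212.]
side amber 10 [-0.0996 -0.3685  0.0362] [313. 194.]
side amber 49 [-0.0487 -0.2808  0.0134] [301. 216.]
side amber 13 [-0.0882 -0.2014  0.0277] [315. 223.]
side amber 10 [-0.004  -0.2239  0.0071] [289. 226.]
side amber 5 [-0.1285 -0.2031  0.0141] [327. 226.]
```

Emit:
step_arm(
  motion=[
    [3.8,0,0,0,0],
    [3.8,0,0,0,0],
    [3.8,0,0,0,0],
    [3.8,0,0,0,0],
    [3.8,0,0,0,0],
  ],
)

```text
time: 17.0
tool_pos: [0.5428, -0.0335, 0.2433]
tcp_rot: [0.068, -3.141, 0.0]
wrist_force: [0.3, -1.0, 0.3]
width: 0.448
grip_force: 0.0
```

```bash
python3 -c "
from h import *
trays()
s=bot.read_state();print(s['tool_pos'],s['wrist_force'],s['width'])"
```

```text
top green 36 [-0.0346 -0.2605  0.027 ] [342. 219.]
top green 93 [-0.1024 -0.2877  0.0255] [354. 241.]
top amber 149 [-0.0397 -0.295   0.0256] [354. 219.]
top amber 4 [-0.0261 -0.2221  0.0392] [329. 218.]
top amber 4 [-0.0504 -0.2187  0.0682] [330. 226.]
top amber 302 [-0.0994 -0.3245  0.026 ] [367. 239.]
top amber 4 [-0.073  -0.2185  0.0691] [331. 234.]
top amber 5 [-0.0942 -0.2183  0.0696] [332. 241.]
top amber 6 [-0.1081 -0.2775  0.0067] [350. 244.]
top amber 4 [-0.1159 -0.2224  0.0344] [333. 248.]
side green 24 [-0.111  -0.28    0.0171] [319. 212.]
side green 14 [-0.0336 -0.2588  0.0281] [297. 214.]
side amber 12 [-0.0998 -0.3671  0.0368] [313. 194.]
side amber 12 [-0.0044 -0.2557  0.0309] [290. 214.]
side amber 25 [-0.0684 -0.2045  0.016 ] [307. 217.]
side amber 5 [-0.043  -0.2569  0.0216] [300. 216.]
side amber 13 [-0.0883 -0.2023  0.0289] [315. 223.]
side amber 9 [-0.004  -0.2251  0.0036] [289. 226.]
side amber 5 [-0.1284 -0.2035  0.012 ] [327. 226.]
side amber 5 [-0.0456 -0.2018  0.002 ] [302. 230.]
[ 0.5427 -0.0335  0.2433] [ 0.3889 -0.1604 -0.2102] 0.44396513186007547
```

All three vials now lie in the red tray, two side by side at x≈-0.10 and one at x≈-0.04. I'll run the motion backwards while closing, to square the boat up.

Emit:
step_arm(
  motion=[
    [3.4,0,0,0,0],
    [3.2,0,0.2,-0.2,0],
    [3.1,0,0.5,-0.5,0],
    [2.9,0,0.9,-0.9,0],
    [2.7,0,1.3,-1.3,0],
    [2.5,0,1.6,-1.6,0],
    [2.3,0,1.9,-1.9,0],
    [2.2,0,2.1,-2.0,0],
    [2.0,0,2.4,-2.2,0],
    [1.8,0,2.7,-2.4,0],
    [1.6,0,2.9,-2.5,0],
    [1.2,0,2.9,-2.6,0],
    [1,0,2.9,-2.6,0],
    [1,0,2.9,-2.6,0],
    [1,0,2.9,-2.6,0],
  ],
  force=40,
)

```text
time: 18.6
tool_pos: [0.5413, -0.0045, 0.2688]
tcp_rot: [0.068, -3.14, -0.0]
wrist_force: [-0.1, 0.8, -1.2]
width: 0.181
grip_force: 41.8
```

```bash
python3 -c "
from h import *
boat()"
```

```text
amber 0
green 185 [0.004, -0.159, 0.146] [0.009, -0.152, 0.154] [0.025, -0.136, 0.165]
profile y:z of points along x in -.05..-.035
-0.18:96([110 117 121]) -0.17:103([111 117 121]) -0.16:109([163 167 164]) -0.10:222([164 166 159]) -0.09:222([192 194 187]) -0.08:222([209 210 204]) -0.07:222([165 167 160]) -0.06:222([165 167 161]) -0.05:222([163 165 159]) -0.04:222([163 166 159]) -0.03:222([232 234 228]) -0.02:299([141 146 145]) -0.01:299([146 151 149]) 0.00:222([241 243 238]) 0.01:222([242 244 239]) 0.02:222([242 243 239]) 0.03:222([174 177 171]) 0.04:222([180 181 176]) 0.05:259([232 233 228]) 
18.65 [-0.0105 -0.0206  0.269 ] [-0.6747 -0.624  -1.6657] 0.1832851139831906
```

Emit:
step_arm(
  motion=[
    [1,0,0,-0.5,0],
    [1,0,0,-1.5,0],
    [1,0,0,-3,0],
    [1,0,0,-4.5,0],
    [1,0,0,-5.5,0],
    [1,0,0,-6,0],
    [1,0,0,-6,0],
    [1,0,0,-6,0],
  ],
)

```text
time: 19.45
tool_pos: [0.5413, -0.0045, 0.329]
tcp_rot: [0.068, -3.14, -0.0]
wrist_force: [0.3, 0.4, -1.6]
width: 0.181
grip_force: 41.8
```

```bash
python3 -c "
from h import *
print(go([.458,.304,.329],107),go([.458,.304,.054],107))"
```

```text
[  6.98  31.19   0.   -14.5 ] [  6.96  31.19  27.5  -14.5 ]
```

Emit:
step_arm(
  motion=[
    [1,0.2,1,0,-0.5],
    [1,0.7,3,0,-1.4],
    [1,1.3,6,0,-2.8],
    [1,2,9,0,-4.2],
    [1,2.7,12,0,-5.6],
    [1,3.4,15,0,-7],
    [1,4,18,0,-8.4],
    [1,4.7,21,0,-9.8],
    [1,5.4,24,0,-11.2],
    [1,6,27,0,-12.6],
    [1,6.5,29,0,-13.5],
    [1,6.8,30.5,0,-14.2],
    [1,7,31.2,0,-14.5],
    [1,7,31.2,0,-14.5],
    [1,7,31.2,0,-14.5],
  ],
)

```text
time: 20.95
tool_pos: [0.4581, 0.3035, 0.3291]
tcp_rot: [0.464, -3.107, 0.001]
wrist_force: [0.1, -0.4, -1.4]
width: 0.179
grip_force: 41.8
```

Emit:
step_arm(
  motion=[
    [1,0,0,1,0],
    [1,0,0,3,0],
    [1,0,0,6,0],
    [1,0,0,9,0],
    [1,0,0,12,0],
    [1,0,0,15,0],
    [1,0,0,18,0],
    [1,0,0,21,0],
    [1,0,0,23.5,0],
    [1,0,0,25.5,0],
    [1,0,0,26.5,0],
    [1,0,0,27,0],
    [1,0,0,27,0],
    [1,0,0,27,0],
  ],
)

```text
time: 22.35
tool_pos: [0.4589, 0.3045, 0.0604]
tcp_rot: [-0.464, 3.105, 0.001]
wrist_force: [0.2, 0.4, -1.5]
width: 0.18
grip_force: 41.8
```

Emit:
step_arm(
  motion=[
    [1,0,0,0.2,0],
    [1,0,0,0.4,0],
    [1,0,0,0.4,0],
    [1,0,0,0.5,0],
    [1,0,0,0.5,0],
  ],
)

```text
time: 22.85
tool_pos: [0.4579, 0.3041, 0.0542]
tcp_rot: [0.464, -3.107, 0.0]
wrist_force: [-0.5, -0.6, -2.0]
width: 0.182
grip_force: 41.8
```

Emit:
step_arm(
  motion=[
    [1,0,0,0.1,0],
    [1,0,0,0.2,0],
    [1,0,0,0.2,0],
  ],
)

```text
time: 23.15
tool_pos: [0.4581, 0.3042, 0.0538]
tcp_rot: [0.464, -3.107, 0.0]
wrist_force: [-3.9, -2.1, 8.4]
width: 0.18
grip_force: 43.2
```

On the mat. I'll ease off and release evenly.

Emit:
step_arm(
  motion=[
    [1,0,0,-0.15,0],
    [1,0,0,-0.15,0],
    [2,0,0,-0.15,0],
    [3,0,0,-0.15,0],
    [4.5,0,0,-0.15,0],
    [4.5,0,0,-0.15,0],
    [4.5,0,0,-1,0],
    [4.5,0,0,-3,0],
    [4.5,0,0,-7,0],
    [4.5,0,0,-12,0],
    [4.5,0,0,-17,0],
    [4.5,0,0,-17,0],
    [4.5,0,0,-17,0],
  ],
)

```text
time: 24.45
tool_pos: [0.4592, 0.3049, 0.2253]
tcp_rot: [-0.464, 3.102, 0.003]
wrist_force: [0.3, -0.1, -0.6]
width: 0.521
grip_force: 0.0
```

Run:
```python
from h import *
s=bot.read_state();print(s['time'],s['tool_pos'],s['wrist_force'])
p,d,C=wcloud()
near=(d>0)&(abs(C[...,0]-.46)<.12)&(abs(C[...,1]-.295)<.12)
bar=near&(C[...,2]>.075)&(C[...,2]<.1);P=C[bar];print("bar",cv2.minAreaRect((P[:,:2]*1000).astype(np.float32)),P[:,2].min(),P[:,2].max())
wl=near&(C[...,2]>.035)&(C[...,2]<.055);P=C[wl];print("walls",cv2.minAreaRect((P[:,:2]*1000).astype(np.float32)),np.percentile(P[:,2],[50,98]))
trays()
p,d=bot.read_camera("top");C=cloud("top",d);L=R.from_euler('z',-CH[2]).apply((C-[CH[0],CH[1],0]).reshape(-1,3)).reshape(C.shape);p=p.astype(int)
b=(p[...,2]>p[...,0]+70)&(abs(L[...,0])<.1)&(L[...,1]<-.05)&(L[...,1]>-.2);print("flap",np.percentile(L[b],[3,50,97],axis=0))
```

```text
24.45 [0.4592 0.3049 0.2253] [ 0.2909 -0.1328 -0.5891]
bar ((458.3919982910156, 303.84625244140625), (92.06714630126953, 15.812458038330078), 16.544252395629883) 0.07841756773730157 0.0861890791348793
walls ((461.5181884765625, 294.379150390625), (92.65811157226562, 150.3084716796875), 16.93900489807129) [0.0441 0.0464]
top green 50 [-0.0352 -0.2613  0.0258] [342. 219.]
top green 97 [-0.1017 -0.2879  0.026 ] [354. 240.]
top amber 6 [-0.0213 -0.2641  0.0019] [342. 215.]
top amber 138 [-0.0409 -0.2975  0.0258] [355. 220.]
top amber 292 [-0.1    -0.324   0.0259] [367. 239.]
top amber 4 [-0.073  -0.2183  0.0705] [331. 234.]
top amber 4 [-0.0928 -0.2223  0.0368] [332. 240.]
top amber 6 [-0.1081 -0.2777  0.0035] [350. 244.]
side green 6 [-0.0828 -0.2963  0.0288] [310. 208.]
side green 22 [-0.0353 -0.2639  0.0281] [298. 214.]
side amber 32 [-0.0824 -0.3289  0.0283] [309. 203.]
side amber 27 [-0.0428 -0.3088  0.0285] [299. 206.]
side amber 6 [-0.0223 -0.3276  0.0053] [292. 209.]
side amber 6 [-0.0242 -0.3048  0.0051] [293. 212.]
side amber 6 [-0.0474 -0.2631  0.0232] [301. 214.]
side amber 9 [-0.0687 -0.2031  0.0272] [309. 224.]
flap [[-0.0903 -0.1512  0.1368]
 [ 0.0304 -0.1012  0.1686]
 [ 0.0668 -0.067   1.261 ]]
```

```bash
python3 -c "
from workcell import bot
print(bot.finish_job())"
```

```text
the job is handed in; nothing more can be done
None
```

The job is handed in at about 24.7 s of the 72 s: by the last camera check, the flap is fully over, all three vials lie in the red tray, and the empty boat stands level on the mat within 2 mm of its centre; the official verdict was not shown.

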